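# Set the snap gauge to its fork mark with the knurled wheel

## Task

On the desk stands a snap gauge with a sliding jaw. With a fingertip, roll its knurled wheel until the gap has closed to the gauge mark: the jaw's pointer must stand in the slot between the two prongs of the small fork on the front rail; then let go. Move the jaw by the wheel alone, do not push on the jaw itself, and leave the loose things standing around the gauge where they are; nothing is to be picked up.

Things in the scene. Friction and masses are not known exactly. Their poses are not given: they have to be found in the camera images.
- gauge: Snap gauge fixed to the desk: grey base plate 90 x 260 x 12 mm (x, y, z), origin at the centre of its underside, z up, y along its length. A fixed aluminium anvil stands at its +y end (pad face at y = +104 mm, 62 mm high), the knurled wheel at its -y end, the sliding jaw between; a rail 10 mm wide with scale lines runs along the front edge (x = -36 mm, top 20 mm high).
- wheel: Knurled dark steel wheel on edge between two low cheeks (tops 62 mm above the desk): 64 mm diameter over its 28 ridges (1.5 mm high), 26 mm wide. Origin at its centre, 52 mm above the desk, at gauge x = 0, y = -65 mm. It turns about a level axle along the gauge's x and its frame turns with it. Turning takes about 1.6 N at the rim; it stays where it is left.
- wheel_top (a point): Top of the wheel's rim, 84 mm above the desk (does not turn). Moving the rim here toward gauge -y (away from jaw and anvil) drives the jaw toward +y, closing the gap, 1 mm for every 4 mm of rim (8 mm a radian); the other way opens it. A light press (about 5 N) with the tip is enough to take the rim along; the wheel does not give downward.
- jaw: Sliding aluminium jaw, block 50 x 16 x 44 mm with a rack bar running back past the wheel; origin at the centre of its underside, 12 mm above the desk, axes as the gauge's. It slides along the gauge's y only, driven by the wheel. Its pad face is 11 mm to +y of the origin; the top of the block is 57 mm above the desk.
- pointer (a point): Tip region of the jaw's dark pointer blade, 4 mm thick along y, that sticks out from the jaw to the front over the rail, 42 mm above the desk; it moves with the jaw, at the jaw's y. It passes just over the fork's prongs.
- fork: Gauge mark: small dark steel fork 16 x 24 x 17 mm clipped on the front rail (set anew each time); origin in mid-slot on the rail's top, 20 mm above the desk, axes as the gauge's. Two prongs, 6 mm thick along y, either side of a slot 11 mm wide (y = -5.5 to +5.5 mm), tops 37 mm above the desk. At the start the pointer is 11 to 36 mm short of it, on its -y side.
- vial_a: Loose glass vial with white cap, 28 mm wide, 58 mm high, standing in front of the gauge: a bystander; origin under its centre.
- vial_b: Loose glass vial with red cap, 28 mm wide, 58 mm high, standing in front of the gauge: a bystander; origin under its centre.
- stopper_a: Loose red rubber stopper, 22 mm wide, 20 mm high, in front of the gauge: a bystander; origin under its centre.
- coupling: Loose white tube coupling 18 x 38 x 15 mm lying behind the gauge: a bystander; origin under its centre.
- small_bottle: Loose white bottle with red cap, 48 mm wide, 124 mm high, beyond the anvil end (+y) of the gauge: a bystander; origin under its centre.
- cap: Loose white cap, 32 mm wide, 14 mm high, lying beyond the wheel end (-y) of the gauge: a bystander; origin under its centre.

How it is judged:
By the outcome, as a careful person would: the job done as asked, in the order asked, and still so for the second after the job is handed in, with the robot touching nothing.
It also fails if it takes over 72 s, if anything falls off the work surface, if the arm or the gripper's body presses on something with over 40 N, if the wrist force passes 120 N, or if a joint passes its speed limit or range.

## Robot

A 6-joint arm with a two-finger parallel gripper is mounted at the origin on a cart in front of the work surface, level with it; the furniture and walls round the work are solid. World frame = base frame: x ahead of the robot, y to its left, z up, the work surface at z = 0. Lengths are in m, angles in degrees, forces in N, time in s.
With the tool pointing down it reaches from about 0.375 to 0.9 m from the base axis. Payload 3.1 kg.
Tool frame: the origin (TCP) lies at the very end of the fingers, on their centre line; the grasp point (between the pads) lies 19 mm behind it; z points along the fingers, y is the line along which they close (so a half turn about z gives the same grasp; the last joint's range is limited). The gripper opens to 87 mm and grips with 3 to 60 N. Pads are 19 mm wide; open, the fingers measure 117 mm over their backs; the gripper's body (75 mm by 190 mm) begins 51 mm behind the grasp point.
Start: joints at [-83.795, 30.224, 82.088, -0, 67.689, -10.227], TCP at [0.177, -0.599, 0.223] pointing down, gripper open.
Joint ranges: [-176.69, 176.69], [-43.24, 126.21], [12.49, 139.97], [-82, 262], [0, 151.66], [-163.58, 163.58]. Speed limits (degrees/s): [159.86, 159.86, 180, 180, 180, 180].

## Interface

Orientations are given as a 3x3 rotation matrix whose columns are the frame's x, y, z axes.
In Python, from rig import bot, imaging gives the robot as it stands.
- The arm moves only by the tool drive_tool, never from a script. Its argument "deltas" is text: rows parted by semicolons, each of 5 numbers parted by spaces: the finger opening in mm, from 0 to 87, then the shift along the world's x, y, z in mm, then the turn about the world's z in rad. In form: jaw dx dy dz twist; .... A call has 1 to 12 rows; each row is the pose to reach, as a shift and turn from the pose commanded when the call began; what a row does not reach only later rows make up. A row lasts 1/10 s, in which the tool goes at most 50 mm and 8.59 degrees, less where a joint would pass 70% of its speed; a pose out of reach is approached as far as the arm can. A call with a gripper value outside its range is refused whole. The fingers move at their own pace and stop on an object; the grip force is fixed at half the most. Time passes only in rows, so rows that repeat a pose let the fingers close. It gives the time, the measured TCP pose, the force, the opening and the grip force at its end, in the units of the state.
- bot.read_state(): the state, without advancing time (a new reading comes with each control period).
- imaging.capture(name): name is "scene" or "top" or "wrist"; returns the picture (400x640x3 uint8, red, green, blue); there is no depth.
- imaging.camera_model(name): a dict with "fx", "fy", "cx", "cy" (pixels), "T" (4x4, takes a point from camera to world coordinates). Camera axes: x right, y down, z forward; pixel columns grow to the right and rows downward; lengths in m; the calibration is good to about 2 mm. A picture is of the moment at which its call begins: read the wrist's pose just before it. camera_model takes no time and is no camera call; for the wrist camera it gives the pose at the moment of the call.
- bot.hand_in(): hands the job in; it is judged then, once.
The state is a dict: "time_s": time; "joint_positions": joint angles; "qvel": joint speeds; "tau": joint torques, N m; "position": TCP position; "tcp_rot": TCP orientation; "force": force on the tool from outside, world axes, zero at the start; "moment": the same for the moment, N m; "opening": opening from 0.0 (shut) to 1.0 (fully open); "grasp_force": force on a finger pad.
Only numpy, scipy, OpenCV 4.12 (cv2) and the standard library are available. Lean on these libraries where they do the work, as an engineer would, in place of code of your own. Each camera call takes 0.05 s, during which the arm holds its last target. There are 200 camera calls.

## Working session

There is one attempt and no reset: what is moved stays moved. The work goes in short steps, Python scripts to look and compute and a tool call to move; the robot and the scene stay as the last step left them, time stands still between calls to the robot, and variables do not carry over. Pictures are saved under pics/ and viewed, at most 10 in all, crops included, and the job is handed in when it is done.

Besides the shell and the picture viewer there is one more tool, called by a JSON object that holds its "api" and its "payload", one argument or row to a line. drive_tool: Moves the arm, as the interface text tells. Its arguments: {"type":"object","properties":{"deltas":{"type":"string"}},"required":["deltas"]}

```bash
mkdir -p pics
python3 - <<'E'
from rig import bot, imaging
import cv2
for n in ("scene","top"):
    cv2.imwrite(f"pics/{n}0.png",imaging.capture(n)[:,:,::-1])
    m=imaging.camera_model(n);print(n,m["fx"],m["cx"],m["cy"],m["T"].round(3).tolist() if hasattr(m["T"],"round") else m["T"])
s=bot.read_state();print(s["time_s"],s["position"],s["tcp_rot"],s["force"],s["opening"])
E
```

```text
scene 471.7644680941379 330.5115194216261 202.66387410969494 [[0.672, -0.276, 0.687, -0.076], [-0.74, -0.261, 0.619, -0.557], [0.008, -0.925, -0.38, 0.432], [0.0, 0.0, 0.0, 1.0]]
top 363.3970932772136 315.57043300584894 203.43222211585154 [[0.027, -0.995, 0.099, 0.425], [-1.0, -0.026, 0.013, -0.018], [-0.01, -0.1, -0.995, 0.938], [0.0, 0.0, 0.0, 1.0]]
0.1 [ 0.1767502  -0.59878875  0.22165105] [[ 9.59153494e-01  2.82886059e-01 -2.31611497e-04]
 [ 2.82885952e-01 -9.59151513e-01  1.97793935e-03]
 [ 3.37380950e-04 -1.96266708e-03 -9.99998017e-01]] [ 0.40793105 -0.26651373  0.16807304] 1.0045115283519457
```

View pics/top0.png

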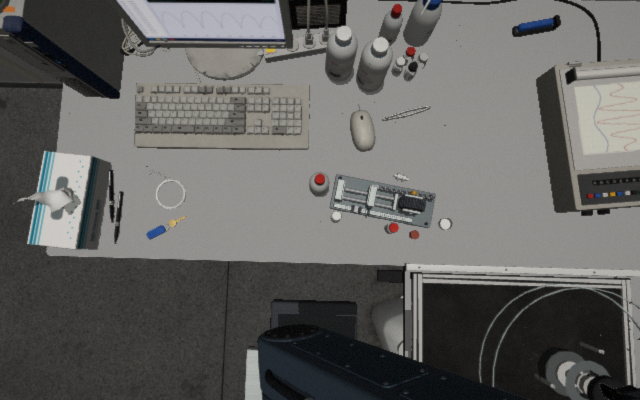

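View pics/scene0.png

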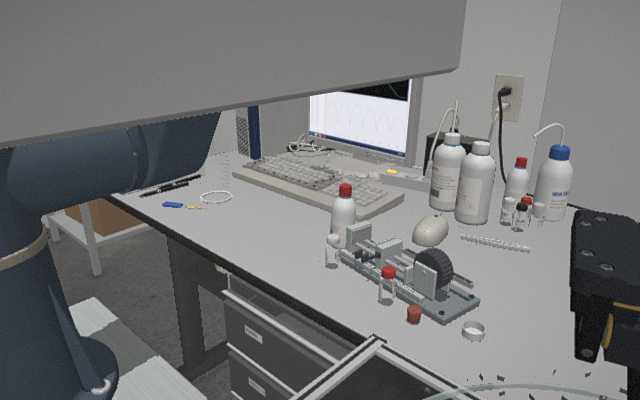

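The top view shows the gauge at about cols 332–436, rows 175–228, with the wheel near (411,203) at the right (-y) end. I'll enlarge both views.

Run:
```python
import cv2
a=cv2.imread("pics/top0.png")[165:245,310:460];cv2.imwrite("pics/topc.png",cv2.resize(a,None,fx=5,fy=5,interpolation=cv2.INTER_CUBIC))
a=cv2.imread("pics/scene0.png")[210:340,320:490];cv2.imwrite("pics/scenec.png",cv2.resize(a,None,fx=4.5,fy=4.5,interpolation=cv2.INTER_CUBIC))
```

```text
(no output)
```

View pics/topc.png

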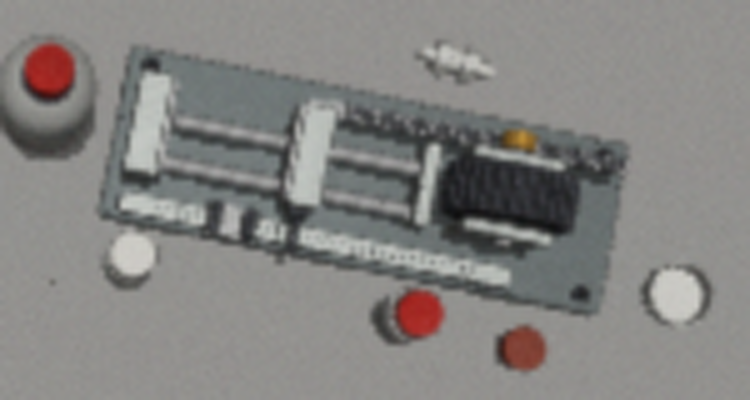

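View pics/scenec.png

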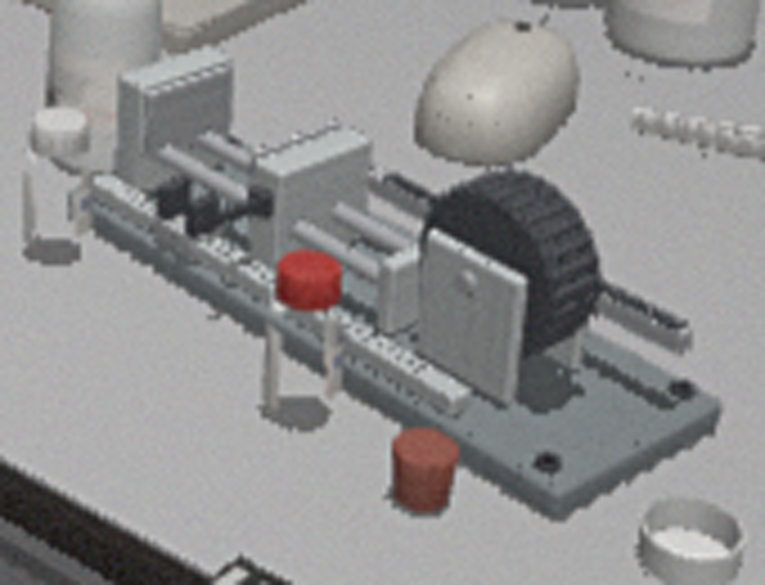

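The crop shows the base corners at crop px (135,45), (628,143), (600,313) and (100,213), the fork prongs at about (215,218) and (247,225), the pointer at about (291,232), and the wheel centred at (510,190). Vials and stopper are in front of it.

```bash
cat > h.py <<'E'
import numpy as np
from rig import bot, imaging
def ray(m,u,v,z):
    T=np.array(m["T"]);d=T[:3,:3]@[(u-m["cx"])/m["fx"],(v-m["cy"])/m["fy"],1]
    return (T[:3,3]+d*(z-T[2,3])/d[2])
def proj(m,p):
    T=np.array(m["T"]);q=T[:3,:3].T@(np.asarray(p)-T[:3,3])
    return np.array([m["fx"]*q[0]/q[2]+m["cx"],m["fy"]*q[1]/q[2]+m["cy"]])
E
python3 - <<'E'
from h import *
m=imaging.camera_model("top")
w=lambda u,v,z:ray(m,310+(u-2)/5,165+(v-2)/5,z)[:2]
# +y end is left; front (x-) is image bottom
g=np.array([[45,130],[45,-130],[-45,-130],[-45,130]])/1e3
P=np.array([w(135,45,.012),w(628,143,.012),w(600,313,.012),w(100,213,.012)])
c=P.mean(0);H=g.T@(P-c);a=np.arctan2(H[0,1]-H[1,0],H[0,0]+H[1,1])
R=np.array([[np.cos(a),-np.sin(a)],[np.sin(a),np.cos(a)]])
print("c",c,"yaw",np.degrees(a),"resid",(P-c-g@R.T).round(4).tolist())
loc=lambda p:(R.T@(p-c)*1e3).round(1)
for n,q in dict(pr1=(215,218,.037),pr2=(247,225,.037),ptr=(291,228,.042),wtop=(510,190,.084),redvial=(418,313,.058),stop=(522,348,.02),cap=(676,295,.014),coup=(455,60,.015),wvial=(131,255,.058)).items(): print(n,w(*q),loc(w(*q)))
print("wheel world",c+R@[0,-.065], "ydir",R[:,1])
E
```

```text
c [ 0.53079757 -0.177392  ] yaw -9.897619149126378 resid [[-0.0008, -0.0014], [-0.0005, 0.0015], [0.0009, 0.0007], [0.0004, -0.0008]]
pr1 [ 0.50594924 -0.09897109] [-38.  73.]
pr2 [ 0.50288014 -0.11490818] [-38.2  56.8]
ptr [ 0.50154003 -0.13609126] [-35.9  35.7]
wtop [ 0.51866617 -0.23332117] [ -2.3 -57.2]
redvial [ 0.46066962 -0.19568585] [-65.9 -30.1]
stop [ 0.44605416 -0.25554065] [-70.  -91.6]
cap [ 0.4750603  -0.33481898] [ -27.8 -164.7]
coup [ 0.59252364 -0.22249903] [ 68.6 -33.8]
wvial [ 0.48499315 -0.05673441] [-65.9 111. ]
wheel world [ 0.51962484 -0.24142457] ydir [0.17188817 0.98511647]
```

Fork is at gauge y≈65 and pointer at ≈36, so about 29 mm of travel, or about 117 mm of rim. I'll move high over the wheel with the gripper closed.

{"api": "drive_tool", "payload": {
  "deltas": "0 30 30 0 -0.04; 0 60 60 0 -0.08; 0 90 90 0 -0.12; 0 120 120 0 -0.16; 0 150 150 0 -0.2; 0 180 180 0 -0.24; 0 210 210 0 -0.28; 0 240 240 0 -0.32; 0 270 270 0 -0.36; 0 300 300 0 -0.4; 0 330 335 0 -0.44; 0 345 372 0 -0.46"
}}

```text
time_s: 1.3
position: [0.5241, -0.2263, 0.2223]
tcp_rot: [[0.985, -0.173, 0.001], [-0.173, -0.985, -0.001], [0.002, 0.0, -1.0]]
force: [-0.2, 0.3, -0.7]
opening: 0.027
grasp_force: 0.0
```

{"api": "drive_tool", "payload": {
  "deltas": "0 0 0 -20 0; 0 0 0 -40 0; 0 0 0 -60 0; 0 0 0 -80 0; 0 0 0 -100 0; 0 0 0 -110 0; 0 0 0 -110 0; 0 0 0 -110 0"
}}

```text
time_s: 2.1
position: [0.5221, -0.2276, 0.1128]
tcp_rot: [[0.985, -0.172, 0.0], [-0.172, -0.985, -0.0], [0.0, 0.0, -1.0]]
force: [0.3, 0.4, -0.6]
opening: 0.002
grasp_force: 0.0
```

Run:
```python
from h import *
import cv2
for n in ("top","wrist","scene"): cv2.imwrite(f"pics/{n}1.png",imaging.capture(n)[:,:,::-1])
a=cv2.imread("pics/scene1.png")[190:350,310:510];b=cv2.imread("pics/top1.png")[165:245,310:460]
w=cv2.imread("pics/wrist1.png")
o=np.zeros((600,800,3),np.uint8)
o[:320,:400]=cv2.resize(a,(400,320));o[:213,400:]=cv2.resize(b,(400,213));o[320:570,:400]=cv2.resize(w,(400,250))
cv2.imwrite("pics/m1.png",o)
s=bot.read_state();print(s["time_s"],s["position"],s["tcp_rot"].round(3) ,s["force"],s["opening"])
```

```text
2.25 [ 0.52252732 -0.22791431  0.1136417 ] [[ 0.985 -0.172  0.002]
 [-0.172 -0.985 -0.001]
 [ 0.002  0.001 -1.   ]] [-0.73691144  0.30879382  0.12310427] 0.00216807706153607
```

View pics/m1.png

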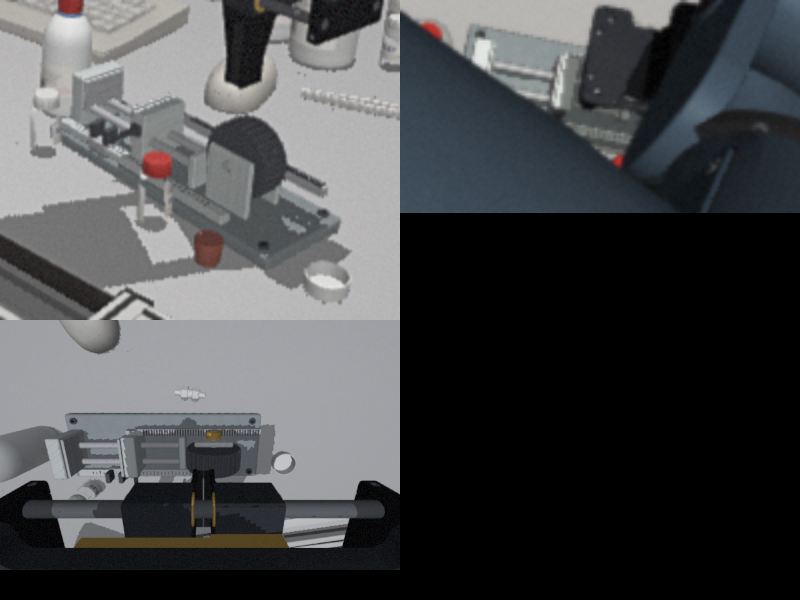

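The fingertip hovers over the wheel, the scene camera sees pointer and fork clearly, and nothing is disturbed. Next I'll lower to contact.

{"api": "drive_tool", "payload": {
  "deltas": "0 0 0 -12 0; 0 0 0 -22 0; 0 0 0 -26 0; 0 0 0 -28 0; 0 0 0 -28 0; 0 0 0 -29 0; 0 0 0 -29 0"
}}

```text
time_s: 2.95
position: [0.522, -0.2275, 0.0838]
tcp_rot: [[0.985, -0.172, 0.0], [-0.172, -0.985, -0.0], [0.0, 0.0, -1.0]]
force: [-0.7, 0.3, 1.5]
opening: 0.002
grasp_force: 0.5
```

{"api": "drive_tool", "payload": {
  "deltas": "0 0 0 -1 0; 0 0 0 -1 0"
}}

```text
time_s: 3.15
position: [0.5222, -0.2278, 0.0835]
tcp_rot: [[0.985, -0.172, 0.001], [-0.172, -0.985, -0.001], [0.001, 0.001, -1.0]]
force: [-0.6, 0.2, 4.7]
opening: 0.006
grasp_force: 2.7
```

{"api": "drive_tool", "payload": {
  "deltas": "0 0 0 -1 0; 0 -0.7 -4 -1 0; 0 -1.4 -8 -1 0; 0 -2.1 -12 -1 0; 0 -2.8 -16 -1 0; 0 -3.5 -20 -1 0; 0 -4.2 -24 -1 0; 0 -4.2 -24 -1 0"
}}

```text
time_s: 3.95
position: [0.5181, -0.2525, 0.0833]
tcp_rot: [[0.985, -0.172, 0.002], [-0.172, -0.985, -0.002], [0.002, 0.002, -1.0]]
force: [-1.7, 0.6, 8.9]
opening: 0.008
grasp_force: 4.7
```

Run:
```python
from h import *
import cv2
i=imaging.capture("scene")[:,:,::-1]
a=np.hstack([cv2.imread("pics/scene0.png")[235:275,335:400],i[235:275,335:400]])
cv2.imwrite("pics/m2.png",cv2.resize(a,None,fx=6,fy=6,interpolation=cv2.INTER_CUBIC))
s=bot.read_state();print(s["force"])
m=imaging.camera_model("scene");c=np.array([.5308,-.1774]);R=np.array([[.98512,.17189],[-.17189,.98512]])
for y in (36,42,59,65,71): print(y,[((proj(m,[*(c+R@[x/1e3,y/1e3]),.040])-[335,235])*6).round() for x in (-36,-28,-44)])
```

```text
[-1.77119456 -0.27287625  8.27268465]
36 [array([231., 133.]), array([251., 124.]), array([210., 141.])]
42 [array([216., 124.]), array([237., 116.]), array([196., 133.])]
59 [array([177., 102.]), array([197.,  94.]), array([156., 110.])]
65 [array([163.,  94.]), array([184.,  86.]), array([143., 102.])]
71 [array([150.,  86.]), array([170.,  79.]), array([129.,  94.])]
```

View pics/m2.png

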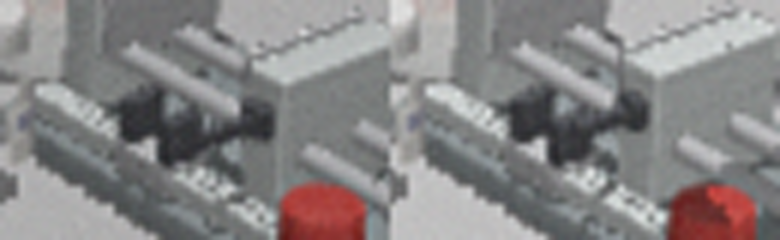

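The jaw moved about 6 mm in this stroke, as predicted. Three more of the same, then re-measure.

{"api": "drive_tool", "payload": {
  "deltas": "0 0 0 8 0; 0 2.1 12 8 0; 0 4.2 24 8 0; 0 4.2 24 8 0; 0 4.2 24 0 0; 0 4.2 24 0 0; 0 3.2 18 0 0; 0 2.1 12 0 0; 0 1.1 6 0 0; 0 0 0 0 0; 0 0 0 0 0"
}}

```text
time_s: 5.1
position: [0.5181, -0.253, 0.0824]
tcp_rot: [[0.985, -0.173, 0.002], [-0.173, -0.985, -0.002], [0.002, 0.002, -1.0]]
force: [-1.3, -1.8, 9.1]
opening: 0.004
grasp_force: 4.2
```

{"api": "drive_tool", "payload": {
  "deltas": "0 0 0 8 0; 0 2.1 12 8 0; 0 4.2 24 8 0; 0 4.2 24 8 0; 0 4.2 24 0 0; 0 4.2 24 0 0; 0 3.2 18 0 0; 0 2.1 12 0 0; 0 1.1 6 0 0; 0 0 0 0 0; 0 0 0 0 0"
}}

```text
time_s: 6.2
position: [0.5181, -0.2531, 0.0826]
tcp_rot: [[0.985, -0.172, 0.002], [-0.172, -0.985, -0.003], [0.002, 0.002, -1.0]]
force: [-2.1, -1.9, 9.0]
opening: 0.006
grasp_force: 5.0
```

Run:
```python
from h import *
import cv2
i=imaging.capture("scene")[:,:,::-1]
a=np.hstack([cv2.imread("pics/scene0.png")[235:275,335:400],i[235:275,335:400]])
cv2.imwrite("pics/m3.png",cv2.resize(a,None,fx=6,fy=6,interpolation=cv2.INTER_CUBIC))
s=bot.read_state();print(s["force"],s["position"])
```

```text
[-1.9181103  -1.53234233  9.82557385] [ 0.51809746 -0.2530668   0.08258169]
```

View pics/m3.png

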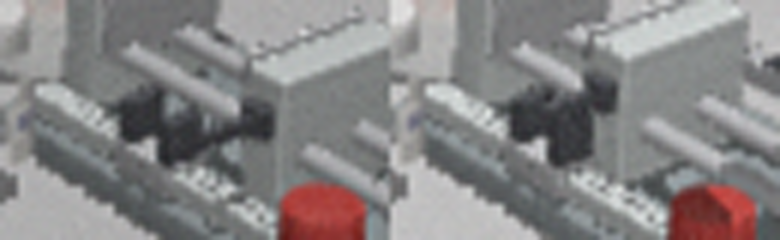

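Jaw has advanced ≈19 mm; about 10 mm remain. One more full stroke, then a measured one.

{"api": "drive_tool", "payload": {
  "deltas": "0 0 0 8 0; 0 2.1 12 8 0; 0 4.2 24 8 0; 0 4.2 24 8 0; 0 4.2 24 0 0; 0 4.2 24 0 0; 0 3.2 18 0 0; 0 2.1 12 0 0; 0 1.1 6 0 0; 0 0 0 0 0; 0 0 0 0 0"
}}

```text
time_s: 7.35
position: [0.5182, -0.2531, 0.0828]
tcp_rot: [[0.985, -0.172, 0.002], [-0.172, -0.985, -0.003], [0.002, 0.002, -1.0]]
force: [-1.8, -0.9, 11.3]
opening: 0.003
grasp_force: 4.9
```

```bash
cat >> h.py <<'E'
import cv2
c=np.array([.5308,-.1774]);R=np.array([[.98512,.17189],[-.17189,.98512]])
def travel(i,m):
    # jaw travel (mm): match the block's front top corner from the first picture along the slide's image line
    a=cv2.imread("pics/scene0.png")
    P=lambda y:proj(m,[*(c+R@[-.025,(y-8)/1e3]),.057])
    u,v=P(35.7).round().astype(int);t=a[v-8:v+14,u-8:u+10]
    S=cv2.resize(i,None,fx=4,fy=4,interpolation=cv2.INTER_CUBIC);t=cv2.resize(t,None,fx=4,fy=4,interpolation=cv2.INTER_CUBIC)
    r=cv2.matchTemplate(S[700:1200,1300:1800],t,cv2.TM_CCOEFF_NORMED);_,s,_,l=cv2.minMaxLoc(r)
    q=(np.array(l)+[1300,700])/4+8
    ys=np.linspace(20,90,1401);d=[np.hypot(*(P(y)-P(35.7)-(q-[u,v]))) for y in ys]
    k=int(np.argmin(d));return ys[k]-35.7,d[k],s
E
python3 - <<'E'
from h import *
m=imaging.camera_model("scene");i=np.ascontiguousarray(imaging.capture("scene")[:,:,::-1]);cv2.imwrite("pics/s4.png",i)
print(travel(cv2.imread("pics/scene0.png"),m),travel(i,m))
a=i[225:275,335:400];cv2.imwrite("pics/m4.png",cv2.resize(a,None,fx=10,fy=10,interpolation=cv2.INTER_CUBIC))
print(bot.read_state()["force"])
for y in (59,65,71): print(y,[((proj(m,[*(c+R@[x/1e3,y/1e3]),z])-[335,225])*10).round() for x,z in ((-28,.037),(-44,.037),(-36,.042),(-44,.042))])
E
```

```text
(np.float64(0.0), np.float64(0.0), 0.9991108179092407) (np.float64(25.9), np.float64(0.1856476136942038), 0.8522711992263794)
[-2.3974174  -1.00449271 11.13136335]
59 [array([328., 272.]), array([260., 298.]), array([295., 260.]), array([261., 273.])]
65 [array([305., 259.]), array([237., 285.]), array([272., 247.]), array([238., 260.])]
71 [array([283., 246.]), array([215., 272.]), array([250., 234.]), array([215., 247.])]
```

View pics/m4.png

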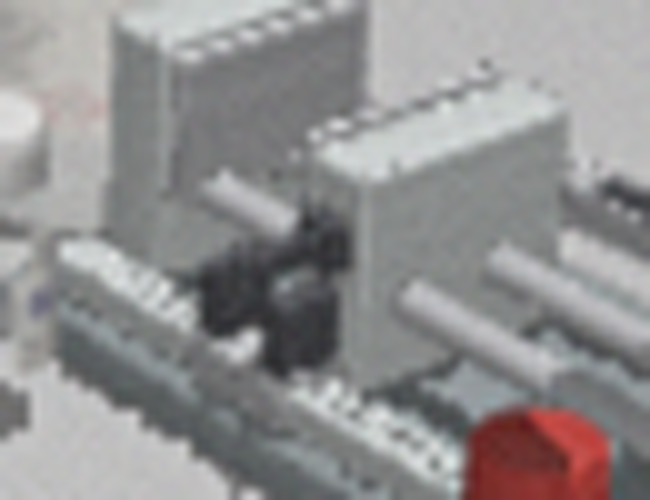

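The jaw has travelled ≈25.5 mm, and the pointer stands at the near prong's inner edge. About 3.7 mm remain, or 15 mm of rim. Final stroke, then I lift clear and swing away to look from above.

{"api": "drive_tool", "payload": {
  "deltas": "0 0 0 8 0; 0 1.4 8 8 0; 0 2.6 15 8 0; 0 2.6 15 8 0; 0 2.6 15 0 0; 0 2.6 15 0 0; 0 1.7 10 0 0; 0 0.9 5 0 0; 0 0 0 0 0; 0 0 0 0 0; 0 0 0 8 0; 0 0 0 40 0"
}}

```text
time_s: 8.6
position: [0.5153, -0.2498, 0.1187]
tcp_rot: [[0.985, -0.173, -0.007], [-0.173, -0.985, 0.005], [-0.007, -0.004, -1.0]]
force: [-0.0, -0.6, -0.0]
opening: 0.008
grasp_force: 0.0
```

{"api": "drive_tool", "payload": {
  "deltas": "0 0 0 45 0; 0 0 0 90 0; 0 -20 -30 100 0; 0 -50 -60 100 0; 0 -80 -90 100 0; 0 -110 -120 100 0; 0 -140 -150 100 0; 0 -170 -180 100 0; 0 -190 -210 100 0; 0 -210 -240 100 0; 0 -230 -270 100 0; 0 -230 -270 100 0"
}}

```text
time_s: 9.8
position: [0.2851, -0.5257, 0.2211]
tcp_rot: [[0.984, -0.177, -0.0], [-0.177, -0.984, -0.003], [0.0, 0.003, -1.0]]
force: [-0.0, 0.1, -0.1]
opening: 0.008
grasp_force: 0.0
```

Run:
```python
from h import *
m=imaging.camera_model("scene");i=np.ascontiguousarray(imaging.capture("scene")[:,:,::-1])
t=imaging.capture("top")[:,:,::-1]
print(travel(i,m))
f=lambda a,w,h:cv2.resize(a,(w,h),interpolation=cv2.INTER_CUBIC)
o=np.zeros((600,800,3),np.uint8)
o[:300,:390]=f(i[225:275,335:400],390,300)
o[:300,400:790]=f(t[195:225,330:369],390,300)     # x10
o[300:,:560]=f(t[165:245,310:460],560,300)
cv2.imwrite("pics/m5.png",o);print(bot.read_state()["position"],bot.read_state()["time_s"])
```

```text
(np.float64(30.200000000000003), np.float64(0.01416931810535891), 0.8397237062454224)
[ 0.28708161 -0.52132398  0.22075501] 9.9
```

View pics/m5.png

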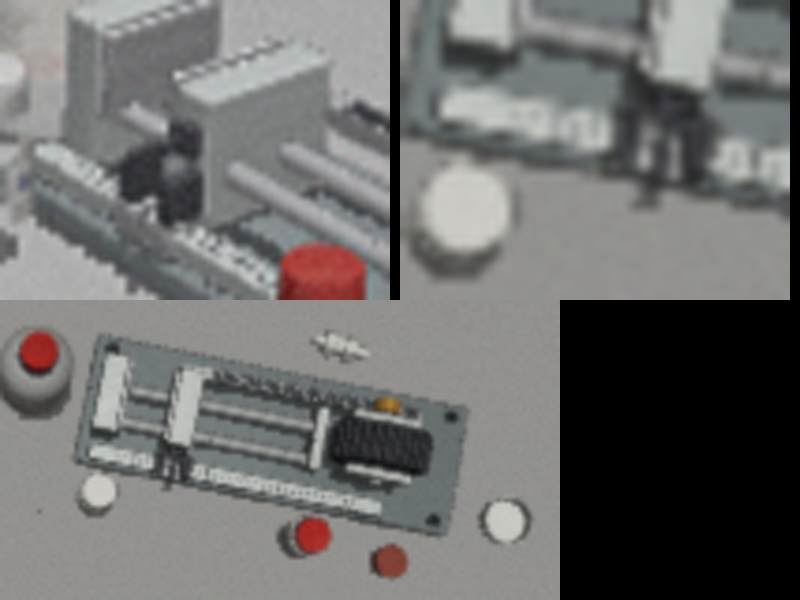

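From above, the pointer (col ≈658) stands between the prongs (≈630 and ≈697), with every bystander in place. I'll check the offset numerically along the rail.

Run:
```python
from h import *
m=imaging.camera_model("top");t=np.mean([cv2.cvtColor(imaging.capture("top"),cv2.COLOR_RGB2GRAY).astype(np.float32) for _ in range(4)],0)
t0=cv2.cvtColor(cv2.imread("pics/top0.png"),cv2.COLOR_BGR2GRAY).astype(np.float32)
def prof(im,x,z,ys):
    q=np.array([[proj(m,[*(c+R@[xx/1e3,y/1e3]),z]) for y in ys] for xx in x],np.float32)
    return cv2.remap(im,q[...,0].copy(),q[...,1].copy(),cv2.INTER_LINEAR).mean(0).round().astype(int).tolist()
ys=list(range(48,84,2))
print(ys);print("fork before z37",prof(t0,[-42,-39,-36,-33],.037,ys));print("now z44 outside",prof(t,[-49,-47],.044,ys));print("now z44",prof(t,[-40,-37,-34],.044,ys))
print("ptr before z44",list(range(24,48,2)),prof(t0,[-49,-47],.044,range(24,48,2)),prof(t0,[-40,-37,-34],.044,range(24,48,2)))
```

```text
[48, 50, 52, 54, 56, 58, 60, 62, 64, 66, 68, 70, 72, 74, 76, 78, 80, 82]
fork before z37 [163, 148, 110, 76, 60, 66, 104, 158, 172, 171, 157, 116, 75, 65, 75, 114, 158, 163]
now z44 outside [101, 90, 81, 80, 71, 76, 91, 90, 71, 59, 74, 85, 85, 81, 81, 78, 96, 104]
now z44 [166, 162, 124, 86, 63, 58, 61, 88, 79, 76, 97, 105, 77, 64, 71, 101, 156, 161]
ptr before z44 [24, 26, 28, 30, 32, 34, 36, 38, 40, 42, 44, 46] [82, 84, 81, 81, 74, 72, 74, 69, 75, 85, 90, 96] [170, 164, 161, 156, 106, 76, 73, 101, 139, 128, 151, 167]
```

Fork centre is at gauge y≈65.0 and the pointer at ≈65.5, inside the ±3.5 mm tolerance. Handing in.

```bash
python3 -c "
from rig import bot
print(bot.hand_in())"
```

```text
the job is handed in; nothing more can be done
None
```

The wheel is rolled so the jaw's pointer stands in the fork's slot, about 0.5 mm from mid-slot by the top camera; the robot is clear, nothing else appears to have moved, and the job is handed in at about 10 s.

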